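# Fit the fermenting disc, take off its band

### The job

Take the two-part fermenting lid (white disc with its gold screw band around it) off the empty jar in one piece by the white valve tower with the red cap, and lower it gently onto the open jar of tomatoes until the disc sits fully home and level on the mouth; do not drop it, and let go of the tower. The brine would rust the band, so then lift the gold band alone straight up over the tower, leaving the disc seated on the jar, and finish while still holding the band in the gripper, well clear above the red cap. Leave both jars standing where they are and do not disturb the other jars and the bottle.

Things in the scene. Friction and masses are not known exactly. Their poses are not given: they have to be found in the camera images.
- full_jar: Loose open glass preserving jar packed with red cherry tomatoes, 110 mm high, body 72 mm across up to 76 mm height, sloping in to a round neck (from 90 mm height up) 51 mm outside, about 43 mm inside, whose outer edge tapers to 47 mm over the top 4 mm. About 0.55 kg. Origin: centre of its underside; z up. It receives the lid.
- full_jar_mouth (a point): Centre of the mouth of the tomato jar, in the plane of its rim (110 mm above its underside); z up.
- empty_jar: The same jar, empty and clear, about 0.24 kg, loose. It carries the two-part lid at the start. Origin: centre of its underside; z up.
- disc: Inner lid, about 70 g, loose: white plate 56.5 mm across, 4 mm thick; below it a plug 38 mm across, 6 mm deep, that drops into a jar's mouth with about 1.5 mm play; on top a round upright valve tower 22 mm across and 40 mm tall (white, last 10 mm red; black ring 30 mm across, 3.5 mm high at its foot). Origin: centre of the plate's underside, the face that sits on the rim; z up along the tower.
- valve_top (a point): Centre of the top of the red cap, 44 mm above the disc's origin. Grip the tower between 12 and 44 mm above the disc's origin.
- band: Outer lid, about 30 g: gold ring 62 mm across outside, 58 inside, 20 mm high; its top flange, 2.5 mm thick, leaves a 44 mm opening for the tower and lies on the disc's plate, so raising the disc raises it too. Not screwed: it slips over the neck with 3 mm play. Origin: centre of its lower edge, 13.5 mm below the disc's origin when nested; on a jar 96.5 mm above the table. Grip across its outside.
- apricot_jar: Bystander: squat closed jar of orange preserve, gold lid, 68 mm across, 78 mm high. Origin: centre of its underside.
- plum_jar: Bystander: closed jar of dark plum preserve, gold lid, 66 mm across, 85 mm high. Origin: centre of its underside.
- sauce_bottle: Bystander: dark red sauce bottle with black cap, 48 mm across, 145 mm high. Origin: centre of its underside.
Mind the look-alikes: they are no part of the job. Of the things like the disc, leave any that is blue or purple; of the rest the larger one is meant.

How it is judged:
On the way, in this order (a step that is already met when the one before it is completed fails the run):
1. the two-part lid, disc and band together, is lifted off the empty jar by the disc's tower (contact force between the fingers and disc above 0.3 N and height (world z) of disc above 0.125 m and z of band in the frame of disc between -0.0175 and -0.0095 m), for 0.1 s.
2. the two-part lid sits home on the tomato jar, band still around it, and the tower is let go (horizontal distance between disc and full_jar_mouth below 0.004 m and z of disc in the frame of full_jar_mouth between -0.003 and 0.003 m and angle between disc's own z axis and vertical below 0.05 rad and z of band in the frame of disc between -0.0175 and -0.0095 m and contact force between the fingers and disc below 0.1 N), for 0.2 s.
3. the band, held by the fingers, has been lifted over the tower and the disc still sits on the jar (horizontal distance between disc and full_jar_mouth below 0.004 m and z of disc in the frame of full_jar_mouth between -0.003 and 0.003 m and angle between disc's own z axis and vertical below 0.05 rad and contact force between the fingers and band above 0.3 N and z of band in the frame of disc above 0.046 m), for 0.1 s.
At the end, for the whole second after the job is handed in: Band held still in the fingers, lower edge over 160 mm above the table (red cap 154), touching no disc or jar. Disc untouched on the tomato jar: within 4 mm of centre, 3 mm of home, 0.05 rad of level. Jars upright, moved under 30 mm, bystanders under 20 mm (contact force between the fingers and band above 0.3 N and height (world z) of band above 0.16 m and linear speed of band below 0.03 m/s and contact force between each of band, the fingers and disc below 0.05 N and contact force between band and full_jar below 0.05 N and contact force between band and empty_jar below 0.05 N and horizontal distance between disc and full_jar_mouth below 0.004 m and z of disc in the frame of full_jar_mouth between -0.003 and 0.003 m and angle between each of disc, full_jar, empty_jar's own z axis and vertical below 0.05 rad and distance of each of full_jar, empty_jar from where it was at the start of the episode below 0.03 m and distance of each of apricot_jar, plum_jar, sauce_bottle from where it was at the start of the episode below 0.02 m and angle between each of apricot_jar, plum_jar, sauce_bottle's own z axis and vertical below 0.1 rad); the arm keeps its last pose, push and grip.
It fails at once if the lid is let go in the air: the disc is more than 8 mm above a jar's rim and not in the fingers, or it falls (height (world z) of disc below 0.08 m or (height (world z) of disc above 0.118 m and contact force between the fingers and disc below 0.02 N)).
It fails at once if the lid is pressed onto the jar with more than 40 N (contact force between disc and full_jar above 40 N).
It fails at once if the band is taken off the disc while the disc is not sitting on the tomato jar, or drags it off its seat (z of band in the frame of disc above 0.006 m and (horizontal distance between disc and full_jar_mouth above 0.006 m or z of disc in the frame of full_jar_mouth above 0.005 m or angle between disc's own z axis and vertical above 0.1 rad)).
It fails at once if a jar is tipped or pushed away (angle between any of full_jar, empty_jar's own z axis and vertical above 0.2 rad or distance of any of full_jar, empty_jar from where it was at the start of the episode above 0.03 m).
It fails at once if a bystander is pushed or tipped (angle between any of apricot_jar, plum_jar, sauce_bottle's own z axis and vertical above 0.2 rad or distance of any of apricot_jar, plum_jar, sauce_bottle from where it was at the start of the episode above 0.02 m).
It also fails if it takes over 51 s, if anything falls off the work surface, if the arm or the gripper's body presses on something with over 40 N, if the wrist force passes 120 N, or if a joint passes its speed limit or range.

### The arm

A 7-joint arm with a two-finger parallel gripper is mounted at the origin on the work surface. World frame = base frame: x ahead of the robot, y to its left, z up, the work surface at z = 0. Lengths are in m, angles in rad, forces in N, time in s.
With the tool pointing down it reaches from about 0.4 to 0.875 m from the base axis. Payload 19.3 kg.
Tool frame: the origin (TCP) lies midway between the tips of the shut fingers; the grasp point (between the pads) lies bot.pinch_z behind it (bot.pinch_z is the distance from the TCP to the grasp point, in m); z points along the fingers, y is the line along which they close (so a half turn about z gives the same grasp; the last joint's range is limited). The gripper opens to 85 mm and grips with 20 to 120 N. Pads are 22 mm wide; open, the fingers measure 114 mm over their backs; the gripper's body (76 mm by 85 mm) begins 54 mm behind the grasp point. The pads swing forward as they close: fully open they stand 13 mm farther back than shut.
Start: joints at [-1.387, 0.521, -0.036, 1.599, 0.021, 1.021, -0.113], TCP at [0.157, 0.605, 0.231] pointing down, gripper open.
Joint ranges: [-2.91, 2.91], [-0.3, 2.13], [-1.5, 1.42], [0.17, 2.43], [-1.26, 4.41], [0.16, 1.93], [-2.52, 2.52]. Speed limits (rad/s): [1.89, 1.89, 2.39, 2.39, 3.01, 3.01, 3.01].

### API

Orientations are given as [roll, pitch, yaw] about the fixed x, y, z axes, in that order (R = Rz(yaw) Ry(pitch) Rx(roll)).
In Python, from workcell import readout, grab_frame, camera_info, workorder, bot gives the robot as it stands. The module is installed in compiled form; this text tells all that it offers.
- The arm moves only by the tool drive_tool, never from a script. Its argument "targets" is a list of rows, each an object of numbers: "dx", "dy", "dz": the shift along the tool's x, y, z as a fraction of full scale; "yaw": the turn about the tool's z as a fraction of full scale; "fingers": the closure, from 0 (fully open) to 1 (shut). In form: [{"dx": .., "dy": .., "dz": .., "yaw": .., "fingers": ..}, ...]. A call has 1 to 20 rows; each row shifts and turns the commanded pose from where the row before left it, along the tool's axes as they then stand; what a row does not reach is not made up. Full scale, the value 1, is 0.1 m for a shift and 90 degrees for a turn. A row lasts 1/10 s, in which the tool goes at most 50 mm and 8.59 degrees, less where a joint would pass 70% of its speed; a pose out of reach is approached as far as the arm can. A call with a number of a shift or a turn outside -1 to 1 is refused whole. A call with a gripper value outside its range is refused whole. The fingers move at their own pace and stop on an object; "squeeze" is the grip in N (left out, the last holds). Time passes only in rows, so rows that do not move let the fingers close. It gives the time, the measured TCP pose, the force, the opening and the grip force at its end, in the units of the state.
- readout.observe(): the state, without advancing time (a new reading comes with each control period).
- grab_frame(name): name is "scene" or "top" or "wrist"; returns the picture (420x560x3 uint8, blue, green, red); there is no depth.
- camera_info(name): a dict with "fx", "fy", "cx", "cy" (pixels), "T" (4x4, takes a point from camera to world coordinates); the wrist camera has in their place "hand_eye" (4x4, takes a point from camera to tool coordinates, whose origin is the TCP and whose axes are the flange's). Camera axes: x right, y up, looking along -z (the intrinsics and any distortion apply to the point x, -y, -z); pixel columns grow to the right and rows downward; lengths in m; the calibration is good to about 2 mm. A picture is of the moment at which its call begins: read the wrist's pose just before it. camera_info takes no time and is no camera call.
- workorder.job_done(): hands the job in; it is judged then, once.
The state is a dict: "clock": time; "qpos": joint angles; "qd": joint speeds; "joint_efforts": joint torques, N m; "position": TCP position; "tool_rot": TCP orientation; "force": force on the tool from outside, world axes, zero at the start; "moment": the same for the moment, N m; "grip_width": finger opening in m; "finger_force": force on a finger pad.
Only numpy, scipy, OpenCV 4.12 (cv2) and the standard library are available. Lean on these libraries where they do the work, as an engineer would, in place of code of your own. Each camera call takes 0.05 s, during which the arm holds its last target. There are 200 camera calls.

## Working session

There is one attempt and no reset: what is moved stays moved. The work goes in short steps, Python scripts to look and compute and a tool call to move; the robot and the scene stay as the last step left them, time stands still between calls to the robot, and variables do not carry over. Pictures are saved under pics/ and viewed, at most 12 in all, crops included, and the job is handed in when it is done.

Besides the shell and the picture viewer there is one more tool, called as a command line: name --argument value ..., lists and objects as JSON in quotes. drive_tool: Moves the arm, as the interface text tells. Shift numbers are shares of 0.1 m and turn numbers shares of 90 degrees, none past 1 either way. Its arguments: {"type":"object","properties":{"targets":{"type":"array","items":{"type":"object","properties":{"dx":{"type":"number","minimum":-1,"maximum":1},"dy":{"type":"number","minimum":-1,"maximum":1},"dz":{"type":"number","minimum":-1,"maximum":1},"yaw":{"type":"number","minimum":-1,"maximum":1},"fingers":{"type":"number"}}}},"squeeze":{"type":"number"}},"required":["targets"]}

```bash
mkdir -p pics; python3 - <<'E'
from workcell import readout, grab_frame, camera_info, bot
import cv2, numpy as np
s=readout.observe(); print(s['clock'],s['position'],s['tool_rot'],s['grip_width'],bot.pinch_z)
for n in ['scene','top','wrist']:
    im=grab_frame(n); cv2.imwrite(f'pics/{n}0.png',im)
    c=camera_info(n); print(n,{k:(np.round(v,4).tolist() if hasattr(v,'__len__') and not isinstance(v,str) else v) for k,v in c.items()})
a=cv2.imread('pics/scene0.png');b=cv2.imread('pics/top0.png')
E
```

```text
0.0 [0.15689899 0.60464499 0.23072628] [-3.14045711e+00  1.00093255e-04  2.88773149e+00] 0.08517601394648079 0.0187
scene {'fx': 415.6067280771884, 'fy': 415.6067280771884, 'cx': 281.1317401913598, 'cy': 209.13778349918633, 'T': [[0.1872, -0.614, 0.7668, 1.2021], [0.9822, 0.1032, -0.1571, -0.0854], [0.0174, 0.7825, 0.6224, 0.619], [0.0, 0.0, 0.0, 1.0]]}
top {'fx': 499.96737178147237, 'fy': 499.96737178147237, 'cx': 274.7866283917148, 'cy': 217.78833141909772, 'T': [[0.0247, 0.9856, -0.1673, 0.4351], [-0.9996, 0.0223, -0.0167, 0.0276], [-0.0127, 0.1677, 0.9858, 0.9453], [0.0, 0.0, 0.0, 1.0]]}
wrist {'fx': 306.69677552664797, 'fy': 306.69677552664797, 'cx': 281.77905904254436, 'cy': 208.53930968623106, 'hand_eye': [[-0.0004, 0.9501, 0.312, 0.0797], [1.0, 0.0003, 0.0003, 0.0], [0.0002, 0.312, -0.9501, -0.1424], [0.0, 0.0, 0.0, 1.0]]}
```

View pics/scene0.png

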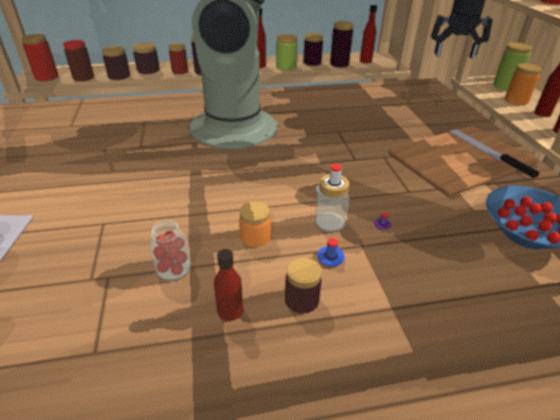

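View pics/top0.png

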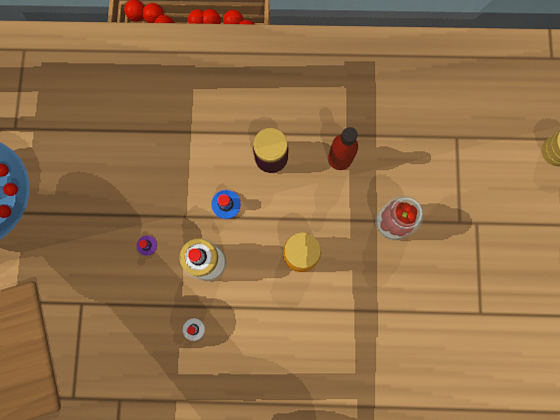

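Candidates in the top view are the white lid on the jar at (198,258), a blue one at (226,204), a purple one at (146,245) and a small white one lying at (193,330). The white one on the empty jar, with the gold band, fits: it is not blue or purple and is larger than the other white one. The open tomato jar is at (405,214). I'll confirm in a crop.

```bash
cat > h.py <<'E'
import cv2, numpy as np
from workcell import readout, grab_frame, camera_info
from scipy.spatial.transform import Rotation as R
def ray(c,T,u,v):
    d=np.array([(u-c['cx'])/c['fx'],-(v-c['cy'])/c['fy'],-1.]); d=T[:3,:3]@d
    return T[:3,3],d/np.linalg.norm(d)
def plane(c,T,u,v,z):
    o,d=ray(c,T,u,v); return o+d*(z-o[2])/d[2]
def tri(rs):
    A=sum(np.eye(3)-np.outer(d,d) for o,d in rs); b=sum((np.eye(3)-np.outer(d,d))@o for o,d in rs)
    p=np.linalg.solve(A,b); return p,[np.linalg.norm(np.cross(p-o,d)) for o,d in rs]
def wristT(s,c):
    T=np.eye(4);T[:3,:3]=R.from_euler('xyz',s['tool_rot']).as_matrix();T[:3,3]=s['position'];return T@np.array(c['hand_eye'])
def redmask(im):
    h=cv2.cvtColor(im,cv2.COLOR_BGR2HSV)
    return (((h[...,0]<6)|(h[...,0]>174))&(h[...,1]>180)&(h[...,2]>90)).astype(np.uint8)
def blobs(m,box,amin=15):
    x0,y0,x1,y1=box; n,l,st,ce=cv2.connectedComponentsWithStats(m[y0:y1,x0:x1])
    return [(np.round(ce[i]+[x0,y0],1).tolist(),st[i].tolist()) for i in range(1,n) if st[i,4]>=amin]
E
python3 - <<'E'
from h import *
t=cv2.imread('pics/top0.png');s=cv2.imread('pics/scene0.png')
def crop(im,x,y,w,h): return cv2.resize(im[y:y+h,x:x+w],(400,300),interpolation=cv2.INTER_CUBIC)
cv2.imwrite('pics/c1.png',np.vstack([np.hstack([crop(t,140,220,160,120),crop(t,360,180,80,60)]),np.hstack([crop(s,300,155,80,60),crop(s,130,210,80,60)])]))
a=blobs(redmask(t),(180,240,220,275));b=blobs(redmask(s),(320,160,350,185));print(a,b)
ct,cs=camera_info('top'),camera_info('scene')
print(tri([ray(ct,np.array(ct['T']),*a[0][0]),ray(cs,np.array(cs['T']),*b[0][0])]))
E
```

```text
[([194.5, 254.4], [9, 9, 12, 12, 125])] [([335.8, 166.8], [12, 4, 9, 6, 45])]
(array([0.50802273, 0.16893584, 0.15285182]), [np.float64(0.0016087447113522578), np.float64(0.001608744711352307)])
```

View pics/c1.png

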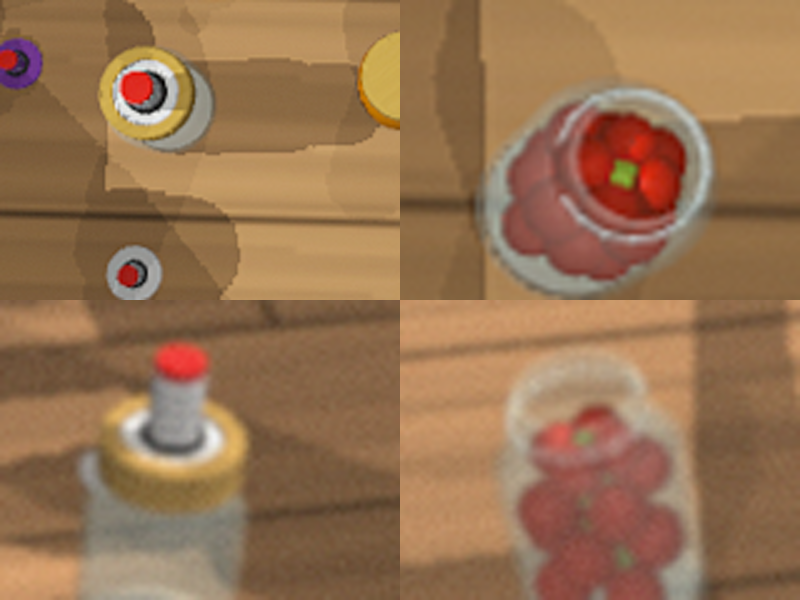

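The crop confirms it: the white disc with red-capped tower in the gold band sits on the clear jar. Its red cap triangulates to z=0.153 (0.154 given). The tomato jar's mouth ellipse is centred near top px (406.8,212.6) and scene px (165.3,230). Next I work out the coarse mouth position and the first move.

```bash
python3 - <<'E'
from h import *
ct,cs=camera_info('top'),camera_info('scene')
print(tri([ray(ct,np.array(ct['T']),406.8,212.6),ray(cs,np.array(cs['T']),165.3,230)]), plane(ct,np.array(ct['T']),406.8,212.6,.11))
s=readout.observe(); M=R.from_euler('xyz',s['tool_rot']).as_matrix()
d=np.array([.508,.169,.235])-s['position']; print(M.T@d,d)
E
```

```text
(array([ 0.59203822, -0.18126812,  0.10354382]), [np.float64(0.0016484922300950625), np.float64(0.0016484922300950638)]) [ 0.59082738 -0.18135011  0.11      ]
[-0.44928264 -0.33358776 -0.00383404] [ 0.35110858 -0.43572484  0.00412507]
```

drive_tool --targets '[{"yaw": -0.08},{"yaw": -0.0815},{}]'

```text
invalid input
```

drive_tool --targets '[{"dx": 0,"dy": 0,"dz": 0,"yaw": -0.08,"fingers": 0},{"dx": 0,"dy": 0,"dz": 0,"yaw": -0.0815,"fingers": 0},{"dx": 0,"dy": 0,"dz": 0,"yaw": 0,"fingers": 0}]' --squeeze 30

```text
clock: 0.45
position: [0.157, 0.6048, 0.2311]
tool_rot: [-3.141, -0.0, -3.139]
force: [0.2, 0.1, -0.5]
grip_width: 0.0856
finger_force: 0.0
```

drive_tool --targets '[{"dx": -0.11,"dy": -0.14,"dz": -0.04,"yaw": 0,"fingers": 0},{"dx": -0.2,"dy": -0.25,"dz": 0,"yaw": 0,"fingers": 0},{"dx": -0.2,"dy": -0.25,"dz": 0,"yaw": 0,"fingers": 0},{"dx": -0.2,"dy": -0.25,"dz": 0,"yaw": 0,"fingers": 0},{"dx": -0.2,"dy": -0.25,"dz": 0,"yaw": 0,"fingers": 0},{"dx": -0.2,"dy": -0.25,"dz": 0,"yaw": 0,"fingers": 0},{"dx": -0.2,"dy": -0.25,"dz": 0,"yaw": 0,"fingers": 0},{"dx": -0.2,"dy": -0.25,"dz": 0,"yaw": 0,"fingers": 0},{"dx": -0.2,"dy": -0.25,"dz": 0,"yaw": 0,"fingers": 0},{"dx": -0.2,"dy": -0.25,"dz": 0,"yaw": 0,"fingers": 0},{"dx": -0.2,"dy": -0.25,"dz": 0,"yaw": 0,"fingers": 0},{"dx": -0.2,"dy": -0.25,"dz": 0,"yaw": 0,"fingers": 0},{"dx": -0.2,"dy": -0.25,"dz": 0,"yaw": 0,"fingers": 0},{"dx": -0.2,"dy": -0.25,"dz": 0,"yaw": 0,"fingers": 0},{"dx": -0.2,"dy": -0.25,"dz": 0,"yaw": 0,"fingers": 0},{"dx": -0.2,"dy": -0.25,"dz": 0,"yaw": 0,"fingers": 0},{"dx": -0.2,"dy": -0.25,"dz": 0,"yaw": 0,"fingers": 0},{"dx": -0.2,"dy": -0.217,"dz": 0,"yaw": 0,"fingers": 0},{"dx": 0,"dy": 0,"dz": 0,"yaw": 0,"fingers": 0},{"dx": 0,"dy": 0,"dz": 0,"yaw": 0,"fingers": 0}]'

```text
clock: 2.45
position: [0.5077, 0.1684, 0.2353]
tool_rot: [-3.142, -0.0, 3.137]
force: [0.1, 0.2, 0.5]
grip_width: 0.0854
finger_force: 0.0
```

```bash
python3 - <<'E'
from h import *
c=camera_info('wrist');s=readout.observe();print(s['clock'],s['position'],s['tool_rot'],s['qpos'])
im=grab_frame('wrist');cv2.imwrite('pics/w1.png',im);T=wristT(s,c)
for p,st in blobs(redmask(im),(0,0,560,420)): print(p,st,plane(c,T,*p,.149))
E
```

```text
2.45 [0.50772751 0.16835619 0.23528601] [-3.14155184e+00 -3.09011154e-04  3.13712548e+00] [-0.47733448  0.37456924  0.06081581  1.8362443  -0.02781715  0.93189241
  1.16220041]
[306.1, 61.9] [303, 59, 6, 7, 15] [0.3984299  0.18523839 0.149     ]
[383.2, 204.0] [378, 199, 12, 11, 57] [0.49968968 0.24745111 0.149     ]
[285.4, 215.2] [274, 203, 24, 25, 393] [0.508595   0.17106636 0.149     ]
[260.0, 272.7] [253, 266, 15, 15, 134] [0.5598477  0.14960413 0.149     ]
```

View pics/w1.png

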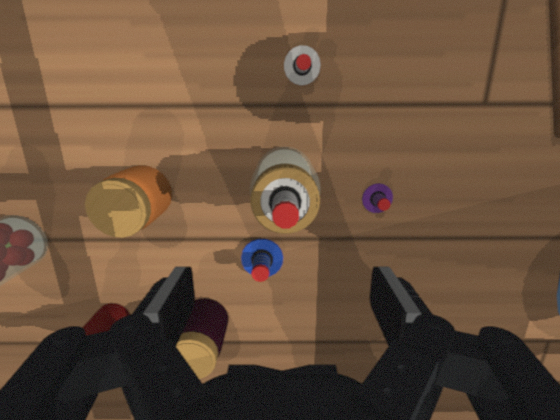

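The wrist view shows the lid's red cap at (285,215) with the gold band around it. I'll put the camera straight above the tower, where height errors drop out.

drive_tool --targets '[{"dx": -0.25,"dy": 0.0,"dz": 0,"yaw": 0,"fingers": 0},{"dx": -0.3,"dy": 0.025,"dz": 0,"yaw": 0,"fingers": 0},{"dx": -0.25,"dy": 0,"dz": 0,"yaw": 0,"fingers": 0},{"dx": 0,"dy": 0,"dz": 0,"yaw": 0,"fingers": 0},{"dx": 0,"dy": 0,"dz": 0,"yaw": 0,"fingers": 0}]'

```text
clock: 3.0
position: [0.5871, 0.1724, 0.235]
tool_rot: [-3.142, -0.001, 3.141]
force: [0.7, 0.2, 0.1]
grip_width: 0.0853
finger_force: 0.0
```

```bash
python3 - <<'E'
from h import *
c=camera_info('wrist');s=readout.observe();print(s['position'],s['tool_rot'])
im=grab_frame('wrist');cv2.imwrite('pics/w2.png',im);T=wristT(s,c);print(T[:3,3])
S2=dict(position=np.array([.50772751,.16835619,.23528601]),tool_rot=np.array([-3.14155184,-3.09e-4,3.13712548]));T1=wristT(S2,c)
def loose(im):
    h=cv2.cvtColor(im,cv2.COLOR_BGR2HSV);return (((h[...,0]<7)|(h[...,0]>172))&(h[...,1]>120)&(h[...,2]>70)).astype(np.uint8)
a=blobs(loose(cv2.imread('pics/w1.png')),(265,195,305,235),60);b=blobs(loose(im),(230,60,340,160),60);print(a,b)
for p,st in b:print(plane(c,T,*p,.152))
print(tri([ray(c,T1,*a[0][0]),ray(c,T,*b[0][0])]))
# gold band
h=cv2.cvtColor(im,cv2.COLOR_BGR2HSV);print(h[100:112:3,240:330:6].tolist()[0])
cv2.imwrite('pics/c2.png',cv2.resize(im[60:160,215:350],(810//2*2-10,592),interpolation=cv2.INTER_CUBIC))
E
```

```text
[0.58714854 0.17239548 0.23495729] [-3.14156478e+00 -8.86863343e-04  3.14135777e+00]
[0.5075334  0.17233913 0.37741784]
[([285.2, 214.6], [7, 7, 27, 26, 561])] [([279.6, 108.2], [34, 32, 32, 33, 835])]
[0.50757051 0.17077566 0.152     ]
(array([0.50756769, 0.17082898, 0.15050589]), [np.float64(6.376084668018337e-05), np.float64(6.376084668013898e-05)])
[[14, 113, 102], [19, 134, 114], [18, 132, 114], [26, 14, 142], [15, 15, 66], [0, 175, 184], [1, 183, 181], [1, 185, 183], [0, 182, 184], [3, 89, 60], [25, 14, 201], [17, 90, 142], [19, 132, 172], [16, 105, 155], [15, 115, 115]]
```

View pics/c2.png

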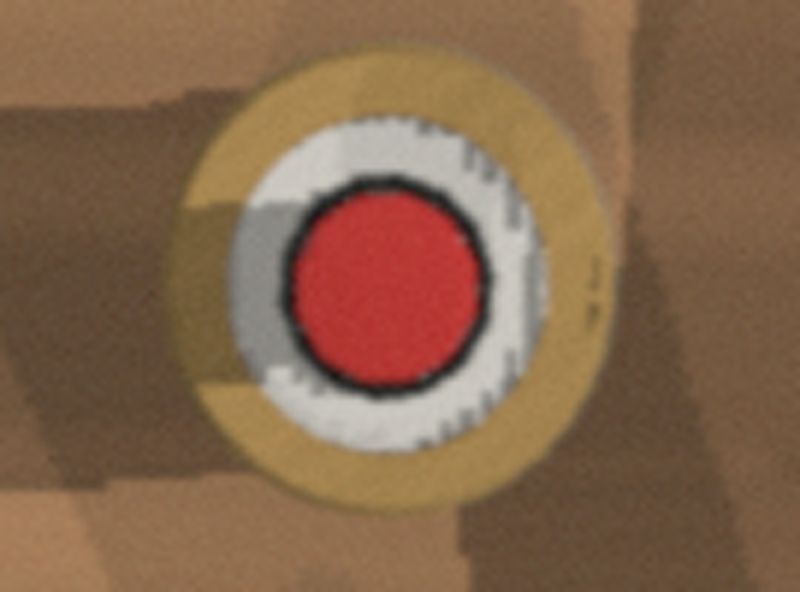

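The cap is concentric with the band, and the tower axis is at (0.5076, 0.1708). The triangulated height of 0.1505 for the visible cap fits. I'll move over it and descend.

drive_tool --targets '[{"dx": 0.25,"dy": -0.016,"dz": 0,"yaw": 0,"fingers": 0},{"dx": 0.3,"dy": 0,"dz": 0,"yaw": 0,"fingers": 0},{"dx": 0.246,"dy": 0,"dz": 0,"yaw": 0,"fingers": 0},{"dx": 0,"dy": 0,"dz": 0,"yaw": 0,"fingers": 0},{"dx": 0,"dy": 0,"dz": 0.2,"yaw": 0,"fingers": 0},{"dx": 0,"dy": 0,"dz": 0.2,"yaw": 0,"fingers": 0},{"dx": 0,"dy": 0,"dz": 0.2,"yaw": 0,"fingers": 0},{"dx": 0,"dy": 0,"dz": 0.2,"yaw": 0,"fingers": 0},{"dx": 0,"dy": 0,"dz": 0.1,"yaw": 0,"fingers": 0},{"dx": 0,"dy": 0,"dz": 0,"yaw": 0,"fingers": 0},{"dx": 0,"dy": 0,"dz": 0,"yaw": 0,"fingers": 0}]'

```text
clock: 4.15
position: [0.5085, 0.1703, 0.146]
tool_rot: [3.141, 0.001, 3.141]
force: [0.1, -0.5, 1.0]
grip_width: 0.0853
finger_force: 0.0
```

drive_tool --targets '[{"dx": 0.009,"dy": 0.005,"dz": 0.12,"yaw": 0,"fingers": 0},{"dx": 0,"dy": 0,"dz": 0.12,"yaw": 0,"fingers": 0},{"dx": 0,"dy": 0,"dz": 0,"yaw": 0,"fingers": 0.5},{"dx": 0,"dy": 0,"dz": 0,"yaw": 0,"fingers": 0.6},{"dx": 0,"dy": 0,"dz": 0,"yaw": 0,"fingers": 0.65},{"dx": 0,"dy": 0,"dz": 0,"yaw": 0,"fingers": 0.7},{"dx": 0,"dy": 0,"dz": 0,"yaw": 0,"fingers": 0.8},{"dx": 0,"dy": 0,"dz": 0,"yaw": 0,"fingers": 1},{"dx": 0,"dy": 0,"dz": 0,"yaw": 0,"fingers": 1},{"dx": 0,"dy": 0,"dz": 0,"yaw": 0,"fingers": 1}]' --squeeze 30

```text
clock: 5.15
position: [0.5076, 0.1707, 0.1216]
tool_rot: [3.141, 0.001, 3.141]
force: [-0.5, -0.4, 6.4]
grip_width: 0.0212
finger_force: 30.1
```

drive_tool --targets '[{"dx": 0,"dy": 0,"dz": -0.03,"yaw": 0,"fingers": 1},{"dx": 0,"dy": 0,"dz": -0.06,"yaw": 0,"fingers": 1},{"dx": 0,"dy": 0,"dz": -0.1,"yaw": 0,"fingers": 1},{"dx": 0,"dy": 0,"dz": -0.2,"yaw": 0,"fingers": 1},{"dx": 0,"dy": 0,"dz": -0.2,"yaw": 0,"fingers": 1},{"dx": 0,"dy": 0,"dz": -0.2,"yaw": 0,"fingers": 1},{"dx": 0,"dy": 0,"dz": -0.21,"yaw": 0,"fingers": 1},{"dx": 0,"dy": 0,"dz": -0.1,"yaw": 0,"fingers": 1},{"dx": 0,"dy": 0,"dz": 0,"yaw": 0,"fingers": 1},{"dx": 0,"dy": 0,"dz": 0,"yaw": 0,"fingers": 1}]'

```text
clock: 6.15
position: [0.5071, 0.1705, 0.2308]
tool_rot: [-3.141, -0.0, 3.142]
force: [-0.0, 0.3, -1.1]
grip_width: 0.0208
finger_force: 29.6
```

```bash
python3 - <<'E'
from h import *
s=readout.observe();print(s['position'],s['tool_rot'],s['force'],s['grip_width'],s['qpos'])
im=grab_frame('wrist');cv2.imwrite('pics/w3.png',im);b=grab_frame('scene');cv2.imwrite('pics/s3.png',b)
cv2.imwrite('pics/c3.png',np.hstack([cv2.resize(im[150:420,150:420],(400,400)),cv2.resize(b[50:250,240:440],(400,400))]))
E
```

```text
[0.50709308 0.17054154 0.23082181] [-3.14139953e+00 -4.61462562e-04  3.14151501e+00] [-0.03725284  0.2557167  -1.10878847] 0.02081520333337079 [-0.48210949  0.38009567  0.06156572  1.84088603 -0.02867069  0.92196195
  1.16312983]
```

View pics/c3.png

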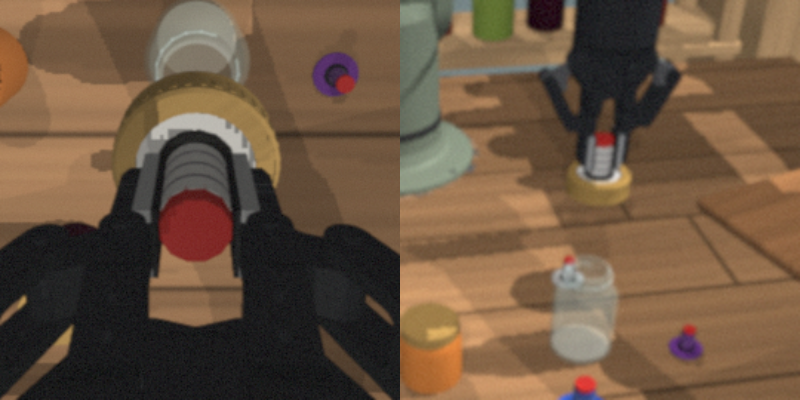

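The lid is held whole and level, and the empty jar is clear below it. I'll carry it until the camera is straight above the tomato jar's mouth.

drive_tool --targets '[{"dx": -0.06,"dy": -0.13,"dz": 0,"yaw": 0,"fingers": 1},{"dx": -0.12,"dy": -0.25,"dz": 0,"yaw": 0,"fingers": 1},{"dx": -0.14,"dy": -0.3,"dz": 0,"yaw": 0,"fingers": 1},{"dx": -0.14,"dy": -0.3,"dz": 0,"yaw": 0,"fingers": 1},{"dx": -0.14,"dy": -0.3,"dz": 0,"yaw": 0,"fingers": 1},{"dx": -0.14,"dy": -0.3,"dz": 0,"yaw": 0,"fingers": 1},{"dx": -0.14,"dy": -0.3,"dz": 0,"yaw": 0,"fingers": 1},{"dx": -0.14,"dy": -0.3,"dz": 0,"yaw": 0,"fingers": 1},{"dx": -0.14,"dy": -0.3,"dz": 0,"yaw": 0,"fingers": 1},{"dx": -0.14,"dy": -0.3,"dz": 0,"yaw": 0,"fingers": 1},{"dx": -0.14,"dy": -0.3,"dz": 0,"yaw": 0,"fingers": 1},{"dx": -0.14,"dy": -0.3,"dz": 0,"yaw": 0,"fingers": 1},{"dx": -0.06,"dy": -0.14,"dz": 0,"yaw": 0,"fingers": 1},{"dx": 0,"dy": 0,"dz": 0,"yaw": 0,"fingers": 1},{"dx": 0,"dy": 0,"dz": 0,"yaw": 0,"fingers": 1},{"dx": 0,"dy": 0,"dz": 0,"yaw": 0,"fingers": 1}]'

```text
clock: 7.85
position: [0.6711, -0.1803, 0.2311]
tool_rot: [3.141, -0.0, -3.141]
force: [1.3, 0.8, 0.1]
grip_width: 0.0214
finger_force: 29.5
```

```bash
python3 - <<'E'
from h import *
c=camera_info('wrist');s=readout.observe();print(s['position'],s['tool_rot'],s['qpos'])
im=grab_frame('wrist');cv2.imwrite('pics/w4.png',im);T=wristT(s,c)
print(T[:3,3])
x,y=215,40
cv2.imwrite('pics/c4.png',cv2.resize(im[y:y+150,x:x+150],(600,600),interpolation=cv2.INTER_CUBIC))
E
```

```text
[ 0.6711001  -0.1802714   0.23111956] [ 3.14097081e+00 -4.58743938e-04 -3.14053708e+00] [ 0.09866497  0.64277966  0.13227153  1.3978022  -0.08906803  1.10738309
  1.81655713]
[ 0.5914241  -0.18052358  0.37354567]
```

View pics/c4.png

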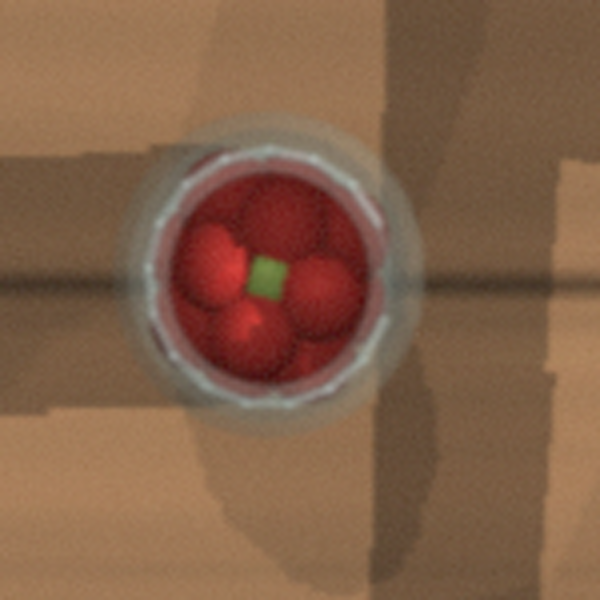

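The tomato jar's mouth ring is centred near full-image px (281.5,109), about 49 mm across, as it should be. I'll take a second wrist view half way across to triangulate the rim's height and centre.

drive_tool --targets '[{"dx": 0.15,"dy": 0,"dz": 0,"yaw": 0,"fingers": 1},{"dx": 0.2,"dy": 0,"dz": 0,"yaw": 0,"fingers": 1},{"dx": 0,"dy": 0,"dz": 0,"yaw": 0,"fingers": 1},{"dx": 0,"dy": 0,"dz": 0,"yaw": 0,"fingers": 1}]'

```text
clock: 8.3
position: [0.6365, -0.1807, 0.2319]
tool_rot: [3.141, 0.001, -3.141]
force: [0.1, 0.1, -0.7]
grip_width: 0.0211
finger_force: 29.6
```

```bash
cat >> h.py <<'E'
def rim(im,u,v,r0,r1,n=120):
    b=cv2.GaussianBlur(im,(0,0),0.7).astype(np.float32); w=b.min(2); pts=[]
    for a in np.linspace(0,2*np.pi,n,endpoint=False):
        r=np.arange(r0,r1,.2); X=(u+r*np.cos(a)).astype(np.float32);Y=(v+r*np.sin(a)).astype(np.float32)
        p=cv2.remap(w,X[None],Y[None],cv2.INTER_LINEAR)[0]; k=p.argmax(); pts.append((X[k],Y[k]))
    pts=np.array(pts,np.float32); e=cv2.fitEllipse(pts)
    for _ in range(3):
        d=np.linalg.norm(pts-np.array(e[0]),axis=1); q=pts[abs(d-np.median(d))<3.5]; e=cv2.fitEllipse(q)
    return e,len(q)
E
python3 - <<'E'
from h import *
c=camera_info('wrist');s=readout.observe();print(s['position'],s['tool_rot'])
im=grab_frame('wrist');cv2.imwrite('pics/w5.png',im);T2=wristT(s,c)
T1=wristT(dict(position=np.array([.6711001,-.1802714,.23111956]),tool_rot=np.array([3.14097081,-4.587e-4,-3.14053708])),c)
e1,n1=rim(cv2.imread('pics/w4.png'),281.5,109,24,36)
p=np.array([.5914,-.1805,.11,1]);q=np.linalg.inv(T2)@p;u=c['cx']+c['fx']*q[0]/-q[2];v=c['cy']-c['fy']*q[1]/-q[2]
e2,n2=rim(im,u,v,23,36);print(e1,n1,e2,n2,(u,v))
print(plane(c,T1,*e1[0],.11),plane(c,T2,*e2[0],.11),tri([ray(c,T1,*e1[0]),ray(c,T2,*e2[0])]))
E
```

```text
[ 0.63649279 -0.1807066   0.23187323] [ 3.14143272e+00  8.33204896e-04 -3.14091820e+00]
((282.0144958496094, 108.87322998046875), (60.17267608642578, 62.933963775634766), 178.1822967529297) 119 ((282.4373474121094, 149.45037841796875), (57.345333099365234, 57.92350769042969), 176.6194305419922) 117 (np.float64(282.1905956639069), np.float64(150.43649416724696))
[ 0.59210383 -0.18020758  0.11      ] [ 0.59056654 -0.18029015  0.11      ] (array([ 0.59213563, -0.18022831,  0.09778169]), [np.float64(3.537355480252163e-05), np.float64(3.5373554802550874e-05)])
```

The two views agree on the mouth at (0.592, -0.180). The short-baseline height of 0.098 is rough; the rim's size matches the 0.110 given. I'll move over it and descend to just above the rim.

drive_tool --targets '[{"dx": 0.2,"dy": 0,"dz": 0,"yaw": 0,"fingers": 1},{"dx": 0.243,"dy": 0,"dz": 0,"yaw": 0,"fingers": 1},{"dx": 0,"dy": 0,"dz": 0.1,"yaw": 0,"fingers": 1},{"dx": 0,"dy": 0,"dz": 0.2,"yaw": 0,"fingers": 1},{"dx": 0,"dy": 0,"dz": 0.2,"yaw": 0,"fingers": 1},{"dx": 0,"dy": 0,"dz": 0.2,"yaw": 0,"fingers": 1},{"dx": 0,"dy": 0,"dz": 0.1,"yaw": 0,"fingers": 1},{"dx": 0,"dy": 0,"dz": 0.06,"yaw": 0,"fingers": 1},{"dx": 0,"dy": 0,"dz": 0,"yaw": 0,"fingers": 1},{"dx": 0,"dy": 0,"dz": 0,"yaw": 0,"fingers": 1},{"dx": 0,"dy": 0,"dz": 0,"yaw": 0,"fingers": 1}]'

```text
clock: 9.45
position: [0.5925, -0.1815, 0.1461]
tool_rot: [-3.141, 0.001, 3.141]
force: [-0.7, 0.5, -0.8]
grip_width: 0.0215
finger_force: 29.6
```

```bash
python3 - <<'E'
from h import *
P=[]
for i in range(4):
    s=readout.observe();P.append(s['position'])
    im=grab_frame(['scene','top','scene','wrist'][i])
    cv2.imwrite(f'pics/d{i}.png',im)
print(np.round(P,4),s['force'])
a=cv2.imread('pics/d0.png')[170:290,120:240];b=cv2.imread('pics/d3.png')[140:340,180:380]
cv2.imwrite('pics/c5.png',np.hstack([cv2.resize(a,(400,400)),cv2.resize(b,(400,400))]))
E
```

```text
[[ 0.5925 -0.1815  0.1461]
 [ 0.5924 -0.1815  0.1461]
 [ 0.5923 -0.1814  0.1459]
 [ 0.5923 -0.1815  0.1458]] [ 0.17820635  0.08662474 -0.52455705]
```

View pics/c5.png

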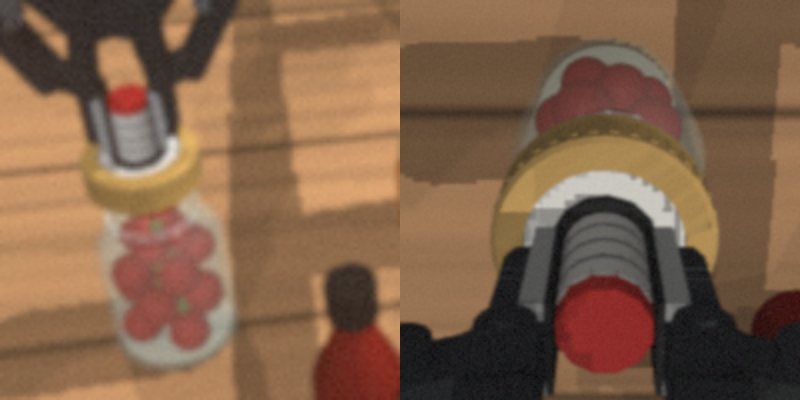

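The lid is level and lined up with the jar: in the right crop the lid's centre is at x≈605 and the jar's at ≈606. I'll trim y by 1 mm and lower slowly.

drive_tool --targets '[{"dx": 0,"dy": 0.01,"dz": 0,"yaw": 0,"fingers": 1},{"dx": 0,"dy": 0,"dz": 0.03,"yaw": 0,"fingers": 1},{"dx": 0,"dy": 0,"dz": 0.03,"yaw": 0,"fingers": 1},{"dx": 0,"dy": 0,"dz": 0.03,"yaw": 0,"fingers": 1},{"dx": 0,"dy": 0,"dz": 0.03,"yaw": 0,"fingers": 1},{"dx": 0,"dy": 0,"dz": 0,"yaw": 0,"fingers": 1},{"dx": 0,"dy": 0,"dz": 0,"yaw": 0,"fingers": 1}]'

```text
clock: 10.35
position: [0.592, -0.1804, 0.1332]
tool_rot: [-3.142, -0.0, 3.141]
force: [0.0, -0.3, -0.7]
grip_width: 0.0211
finger_force: 29.6
```

drive_tool --targets '[{"dx": 0,"dy": 0,"dz": 0.02,"yaw": 0,"fingers": 1},{"dx": 0,"dy": 0,"dz": 0.02,"yaw": 0,"fingers": 1},{"dx": 0,"dy": 0,"dz": 0.02,"yaw": 0,"fingers": 1},{"dx": 0,"dy": 0,"dz": 0,"yaw": 0,"fingers": 1},{"dx": 0,"dy": 0,"dz": 0,"yaw": 0,"fingers": 1}]'

```text
clock: 10.85
position: [0.592, -0.1804, 0.1273]
tool_rot: [3.142, -0.0, 3.141]
force: [0.5, -0.2, -1.0]
grip_width: 0.021
finger_force: 29.6
```

drive_tool --targets '[{"dx": 0,"dy": 0,"dz": 0.015,"yaw": 0,"fingers": 1},{"dx": 0,"dy": 0,"dz": 0.015,"yaw": 0,"fingers": 1},{"dx": 0,"dy": 0,"dz": 0.01,"yaw": 0,"fingers": 1},{"dx": 0,"dy": 0,"dz": 0,"yaw": 0,"fingers": 1},{"dx": 0,"dy": 0,"dz": 0,"yaw": 0,"fingers": 1}]'

```text
clock: 11.35
position: [0.592, -0.1804, 0.1233]
tool_rot: [-3.142, -0.0, 3.141]
force: [-0.4, 0.4, -0.2]
grip_width: 0.0213
finger_force: 29.6
```

drive_tool --targets '[{"dx": 0,"dy": 0,"dz": 0.01,"yaw": 0,"fingers": 1},{"dx": 0,"dy": 0,"dz": 0,"yaw": 0,"fingers": 1},{"dx": 0,"dy": 0,"dz": 0,"yaw": 0,"fingers": 1}]'

```text
clock: 11.65
position: [0.592, -0.1804, 0.1223]
tool_rot: [-3.142, -0.0, 3.141]
force: [0.3, -0.9, -1.1]
grip_width: 0.0209
finger_force: 29.6
```

drive_tool --targets '[{"dx": 0,"dy": 0,"dz": 0.007,"yaw": 0,"fingers": 1},{"dx": 0,"dy": 0,"dz": 0,"yaw": 0,"fingers": 1},{"dx": 0,"dy": 0,"dz": 0,"yaw": 0,"fingers": 1}]'

```text
clock: 11.95
position: [0.5921, -0.1804, 0.1217]
tool_rot: [-3.142, 0.0, 3.141]
force: [-0.2, 0.1, 1.7]
grip_width: 0.0212
finger_force: 30.0
```

drive_tool --targets '[{"dx": 0,"dy": 0,"dz": 0.004,"yaw": 0,"fingers": 1},{"dx": 0,"dy": 0,"dz": 0,"yaw": 0,"fingers": 1},{"dx": 0,"dy": 0,"dz": 0,"yaw": 0,"fingers": 1}]'

```text
clock: 12.25
position: [0.5922, -0.1804, 0.1216]
tool_rot: [-3.141, 0.0, 3.141]
force: [-2.2, 0.1, 8.2]
grip_width: 0.0209
finger_force: 30.6
```

The lid is seated with a firm 8 N contact at the same height as the pick-up. Next I let go and look.

drive_tool --targets '[{"dx": 0,"dy": 0,"dz": 0,"yaw": 0,"fingers": 0.6},{"dx": 0,"dy": 0,"dz": 0,"yaw": 0,"fingers": 0.4},{"dx": 0,"dy": 0,"dz": 0,"yaw": 0,"fingers": 0},{"dx": 0,"dy": 0,"dz": 0,"yaw": 0,"fingers": 0},{"dx": 0,"dy": 0,"dz": 0,"yaw": 0,"fingers": 0},{"dx": 0,"dy": 0,"dz": 0,"yaw": 0,"fingers": 0},{"dx": 0,"dy": 0,"dz": 0,"yaw": 0,"fingers": 0},{"dx": 0,"dy": 0,"dz": 0,"yaw": 0,"fingers": 0}]'

```text
clock: 13.05
position: [0.592, -0.1804, 0.1212]
tool_rot: [-3.142, -0.0, 3.141]
force: [0.7, -0.9, 0.5]
grip_width: 0.0856
finger_force: 0.0
```

```bash
python3 - <<'E'
from h import *
ct,cs=camera_info('top'),camera_info('scene')
s=readout.observe();print(s['position'],s['grip_width'],s['force'])
b=grab_frame('scene');w=grab_frame('wrist')
y=blobs(redmask(b),(140,170,185,225));print(y)
cv2.imwrite('pics/c6.png',np.hstack([cv2.resize(b[170:290,120:240],(400,400)),cv2.resize(w[140:340,180:380],(400,400))]))
E
```

```text
[ 0.59201399 -0.18041354  0.12120355] 0.08560058671202594 [ 0.73661283 -0.86486708  0.45515435]
[([160.8, 209.9], [17, 37, 9, 7, 43])]
```

View pics/c6.png

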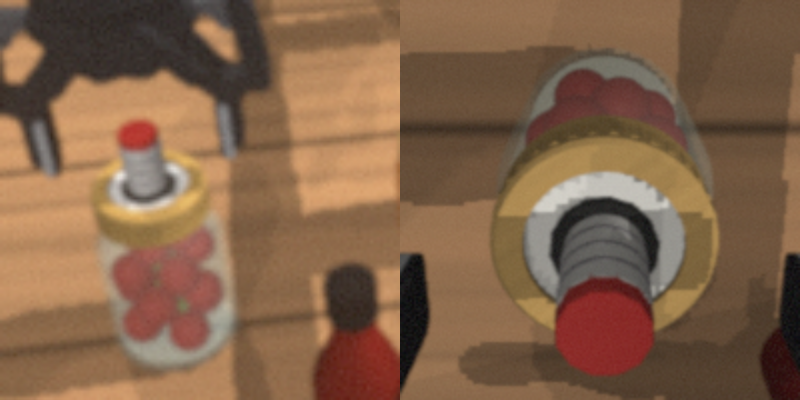

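The lid sits level on the jar, tower released, fingers clear on both sides. I'll descend with open fingers around the band; the gripper body stays about 6 mm above the cap.

drive_tool --targets '[{"dx": 0,"dy": 0,"dz": 0.08,"yaw": 0,"fingers": 0},{"dx": 0,"dy": 0,"dz": 0.08,"yaw": 0,"fingers": 0},{"dx": 0,"dy": 0,"dz": 0.08,"yaw": 0,"fingers": 0},{"dx": 0,"dy": 0,"dz": 0.06,"yaw": 0,"fingers": 0},{"dx": 0,"dy": 0,"dz": 0.04,"yaw": 0,"fingers": 0},{"dx": 0,"dy": 0,"dz": 0,"yaw": 0,"fingers": 0},{"dx": 0,"dy": 0,"dz": 0,"yaw": 0,"fingers": 0}]'

```text
clock: 13.85
position: [0.5921, -0.1804, 0.0873]
tool_rot: [-3.142, 0.0, 3.141]
force: [-0.2, -1.0, 0.1]
grip_width: 0.0855
finger_force: 0.0
```

drive_tool --targets '[{"dx": 0,"dy": 0,"dz": 0,"yaw": 0,"fingers": 0.15},{"dx": 0,"dy": 0,"dz": 0,"yaw": 0,"fingers": 0.2},{"dx": 0,"dy": 0,"dz": 0,"yaw": 0,"fingers": 0.23},{"dx": 0,"dy": 0,"dz": 0,"yaw": 0,"fingers": 0.26},{"dx": 0,"dy": 0,"dz": 0,"yaw": 0,"fingers": 0.29},{"dx": 0,"dy": 0,"dz": 0,"yaw": 0,"fingers": 0.32},{"dx": 0,"dy": 0,"dz": 0,"yaw": 0,"fingers": 0.4},{"dx": 0,"dy": 0,"dz": 0,"yaw": 0,"fingers": 0.6},{"dx": 0,"dy": 0,"dz": 0,"yaw": 0,"fingers": 1},{"dx": 0,"dy": 0,"dz": 0,"yaw": 0,"fingers": 1}]' --squeeze 25

```text
clock: 14.85
position: [0.5922, -0.1805, 0.0876]
tool_rot: [-3.141, 0.0, 3.141]
force: [-2.1, 0.0, 4.9]
grip_width: 0.0619
finger_force: 25.9
```

drive_tool --targets '[{"dx": 0,"dy": 0,"dz": -0.01,"yaw": 0,"fingers": 1},{"dx": 0,"dy": 0,"dz": -0.01,"yaw": 0,"fingers": 1},{"dx": 0,"dy": 0,"dz": -0.01,"yaw": 0,"fingers": 1},{"dx": 0,"dy": 0,"dz": -0.01,"yaw": 0,"fingers": 1},{"dx": 0,"dy": 0,"dz": 0,"yaw": 0,"fingers": 1}]'

```text
clock: 15.35
position: [0.5921, -0.1804, 0.0913]
tool_rot: [-3.142, 0.0, 3.141]
force: [-0.1, 0.6, -0.6]
grip_width: 0.0616
finger_force: 27.3
```

```bash
python3 - <<'E'
from h import *
s=readout.observe();print(s['position'],s['grip_width'],s['force'])
b=grab_frame('scene');w=grab_frame('wrist');print(blobs(redmask(b),(140,170,185,225)))
cv2.imwrite('pics/c7.png',np.hstack([cv2.resize(b[170:290,120:240],(400,400)),cv2.resize(w[140:340,180:380],(400,400))]))
E
```

```text
[ 0.59208481 -0.18040909  0.09134381] 0.06160718200430897 [-0.12863561  0.61126499 -0.62807757]
[([161.0, 210.7], [17, 38, 9, 6, 32])]
```

View pics/c7.png

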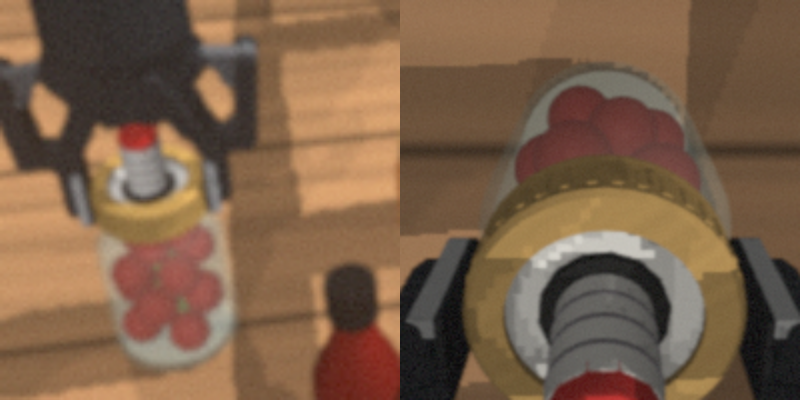

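The band is gripped across its outside and rising, and the cap has stayed at scene px (161,210). I'll keep lifting straight up.

drive_tool --targets '[{"dx": 0,"dy": 0,"dz": -0.015,"yaw": 0,"fingers": 1},{"dx": 0,"dy": 0,"dz": -0.02,"yaw": 0,"fingers": 1},{"dx": 0,"dy": 0,"dz": -0.03,"yaw": 0,"fingers": 1},{"dx": 0,"dy": 0,"dz": -0.04,"yaw": 0,"fingers": 1},{"dx": 0,"dy": 0,"dz": -0.05,"yaw": 0,"fingers": 1},{"dx": 0,"dy": 0,"dz": -0.06,"yaw": 0,"fingers": 1},{"dx": 0,"dy": 0,"dz": -0.07,"yaw": 0,"fingers": 1},{"dx": 0,"dy": 0,"dz": -0.08,"yaw": 0,"fingers": 1},{"dx": 0,"dy": 0,"dz": -0.1,"yaw": 0,"fingers": 1},{"dx": 0,"dy": 0,"dz": -0.12,"yaw": 0,"fingers": 1},{"dx": 0,"dy": 0,"dz": -0.15,"yaw": 0,"fingers": 1},{"dx": 0,"dy": 0,"dz": -0.12,"yaw": 0,"fingers": 1},{"dx": 0,"dy": 0,"dz": -0.06,"yaw": 0,"fingers": 1},{"dx": 0,"dy": 0,"dz": 0,"yaw": 0,"fingers": 1},{"dx": 0,"dy": 0,"dz": 0,"yaw": 0,"fingers": 1},{"dx": 0,"dy": 0,"dz": 0,"yaw": 0,"fingers": 1},{"dx": 0,"dy": 0,"dz": 0,"yaw": 0,"fingers": 1},{"dx": 0,"dy": 0,"dz": 0,"yaw": 0,"fingers": 1}]'

```text
clock: 17.25
position: [0.5919, -0.1804, 0.1823]
tool_rot: [3.142, -0.001, 3.141]
force: [-0.1, -0.8, -1.1]
grip_width: 0.062
finger_force: 27.3
```

```bash
python3 - <<'E'
from h import *
s=readout.observe();print(s['position'],s['grip_width'],s['finger_force'],s['force'])
b=grab_frame('scene');print(blobs(redmask(b),(140,170,185,225)))
cv2.imwrite('pics/c8.png',cv2.resize(b[120:300,80:260],(600,600)))
E
```

```text
[ 0.59187739 -0.18038242  0.18232743] 0.062022973872244896 27.295235507190228 [-0.13682815 -0.83973492 -1.13899603]
[([162.0, 210.0], [18, 37, 8, 7, 29])]
```

View pics/c8.png

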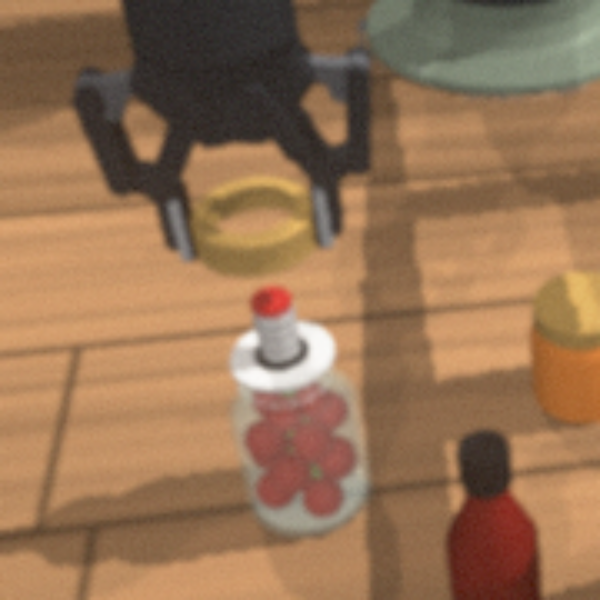

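The band is held clear above the red cap, with its lower edge about 0.19 m up. The disc sits level on the jar.

```bash
python3 -c "
from workcell import workorder
print(workorder.job_done())"
```

```text
the job is handed in; nothing more can be done
None
```

I handed the job in at about 17.3 s of the 51 s allowed, with no verdict returned: in the last picture the disc sits level on the tomato jar, and the band is held about 35 mm above the red cap.

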